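Hang the optics rack in the rinse tank

TASK

Pick up the optics rack by its handle and hang it upright inside the rinse tank by hooking its bent lip over the tank's near, notched rim. Slide it gently along the rim until the key under the lip finds the notch, wherever that is set, and press it down until the lip sits flat on the rim, then let go. The lenses are delicate: keep the rack upright, never push or bump it hard against the tank (stay below 25 N), and leave the other things on the table where they are.

Things in the scene. Friction and masses are not known exactly. Their poses are not given: they have to be found in the camera images.
- rack_grip (a point): Centre of the optics rack's upright handle plate: 10 mm thick along x, 36 mm wide along y, from 26 mm below to 24 mm above this point. z is up. The basket with the lenses lies on the +x side, below the handle's foot. Grip from above, jaws closing along x. Site is 92 mm above the rack's underside.
- rack_lip (a point): Middle of the underside of the rack's bent lip, 30 mm straight below rack_grip, same axes. The lip, 44 mm wide along y, is a slot open downward, 9 mm wide along x: back plate (4 mm thick, 60 mm wide, down to the rack's underside) on the +x side, 4 mm downturn on the -x side reaching 21 mm below this point, last 6 mm flared outward. Underside rubber-lined.
- rack_key (a point): Lowest point of the key, 8 mm below rack_lip, same axes. The key spans the slot, is 10 mm wide along y, nose rounded at 5 mm radius. Resting on plain rim it holds rack_lip 8 mm above the rim's top; with the key in the notch the lip sits flat and rack_lip is level with the rim's top.
- rack: The optics rack: bare aluminium, 0.2 to 0.33 kg, 75 mm (x) by 60 mm (y) by 116 mm high, stands on the table, two clear round lenses (40 mm) fixed in it. Origin at the underside of its basket, 92 mm below and 28.5 mm to the +x side of rack_grip, same axes.
- tank_rim (a point): Mid-length of the tank, on the top edge of its near rim, 85 mm above the table. y along the rim, +x across the inside, z up. The rim is the top of a 4 mm thick aluminium strip (2 mm either side of this point along x), 150 mm long, rigidly clamped inside the lower near wall, which is 27 mm lower than the rim. The strip reaches at least 45 mm to both sides of this point.
- tank_in (a point): Point on the tank's inner floor, 75 mm below and 49 mm to the +x side of tank_rim, same axes. About the only notch: it is in the middle of the rim strip, 15 mm wide along y, 12 mm deep, open at the top. The strip is clamped so that the notch centre lies anywhere from -30 to +30 mm along y from tank_rim; where is not reported, it must be seen or felt.
- tank: The rinse tank: fixed open steel box, 114 mm (x) by 244 mm (y) over its flanges, 85 mm high, near wall lower with two thumb screws. Open inside for 98 mm along +x from the rim strip and 107 mm to both sides along y. Origin on the table under its middle, 85 mm below and 49 mm to the +x side of tank_rim, same axes.
- lens_case: Bystander: white round lens case, 57 mm across, 20 mm high, loose; origin at the centre of its underside.
- dropper_bottle: Bystander: small amber dropper bottle, 30 mm across, 88 mm high, loose; origin at the centre of its underside.
- collet_knob: Bystander: cream knurled knob, 28 mm across, 26 mm high, loose; origin at the centre of its underside.
Not all that is in view belongs to the job. Several things look just like the rack: the one meant starts nearest to the robot's base.

How it is judged (in metres and radians):
On the way, in this order (a step that is already met when the one before it is completed fails the run):
1. the rack is lifted clear of the table, above the tank's rim (height (world z) of rack_lip above 0.11 m), for 0.1 s.
2. the rack hangs over the near rim with its key in the notch and the lip flat on the rim (z of rack_lip in the frame of tank_rim between -0.004 and 0.0025 m and x of rack_lip in the frame of tank_rim between -0.007 and 0.007 m and y of rack_lip in the frame of tank_rim between -0.04 and 0.04 m and angle between rack_lip's own z axis and vertical below 0.14 rad and angle between the x axis of rack_lip and the x axis of tank_rim, either way round below 0.14 rad), for 0.2 s.
At the end, for the whole second after the job is handed in: The rack hangs in the tank, released and at rest (under 20 mm/s): lip underside less than 2.5 mm above the rim top, slot over the rim (within 7 mm across, 40 mm of mid-length along), upright and square to the rim within 0.14 rad (all of step 2 and linear speed of rack below 0.02 m/s and contact force between the fingers and rack below 0.05 N); the robot touches nothing.
It fails at once if the rack presses or bumps on the tank with more than 25 N (contact force between rack and tank above 25 N).
It fails at once if the rack is tilted by more than 0.5 rad (angle between rack_lip's own z axis and vertical above 0.5 rad).
It fails at once if the lens case is moved by more than 20 mm (distance of lens_case from where it was at the start of the episode above 0.02 m).
It fails at once if the dropper bottle is moved by more than 20 mm (distance of dropper_bottle from where it was at the start of the episode above 0.02 m).
It fails at once if the collet knob is moved by more than 20 mm (distance of collet_knob from where it was at the start of the episode above 0.02 m).
It also fails if it takes over 58 s, if anything falls off the work surface, if the arm or the gripper's body presses on something with over 40 N, if the wrist force passes 120 N, or if a joint passes its speed limit or range.

ROBOT

A 6-joint arm with a two-finger parallel gripper is mounted at the origin on a cart in front of the work surface, level with it; the furniture and walls round the work are solid. World frame = base frame: x ahead of the robot, y to its left, z up, the work surface at z = 0. Lengths are in mm, angles in degrees, forces in N, time in s.
With the tool pointing down it reaches from about 275 to 750 mm from the base axis. Payload 10.2 kg.
Tool frame: the origin (TCP) lies where the fingers leave the gripper's body, on its centre line; the fingertips stand 64 mm ahead of it and the grasp point (between the pads) lies 45 mm ahead of it; x points along the fingers, y is the direction in which the jaws open and shut, and the axes are right-handed (so a half turn about x gives the same grasp; the last joint's range is limited). The gripper opens to 88 mm and grips with 3 to 60 N. Pads are 18 mm wide; open, the fingers measure 123 mm over their backs; the gripper's body (75 mm by 187 mm) begins 45 mm behind the grasp point.
Start: joints at [-83.045, 17.928, 85.812, -0, 76.261, -12.8], TCP at [177.442, -494.111, 302.72] pointing down, gripper open.
Joint ranges: [-168.41, 168.41], [-55.51, 124.54], [10.69, 146.95], [-70.63, 250.63], [1, 178], [-165.06, 165.06]. Speed limits (degrees/s): [136.94, 136.94, 172.46, 180, 180, 180].

INTERFACE

Orientations are given as a 3x3 rotation matrix whose columns are the frame's x, y, z axes.
In Python, from plant import r, viewer gives the robot as it stands.
- The arm moves only by the shell command python3 -m inch 'ROWS' [FORCE]. ROWS is JSON, a list of rows, each a list of 5 numbers: the finger opening in cm, from 0 to 8.81, then the shift along the tool's x, y, z in cm, then the turn about the tool's x in degrees. In form: [[fingers, tx, ty, tz, yaw], ...]. A call has 1 to 12 rows; each row is the pose to reach, as a shift and turn from the pose measured when the call began, along the tool's axes at that moment; what a row does not reach only later rows make up. A row lasts 1/12 s, in which the tool goes at most 41.7 mm and 7.16 degrees, less where a joint would pass 70% of its speed; a pose out of reach is approached as far as the arm can. A call with a gripper value outside its range is refused whole. The fingers move at their own pace and stop on an object; FORCE is the grip in N (left out, the last holds). Time passes only in rows, so rows that repeat a pose let the fingers close. It gives the time, the measured TCP pose, the force and the opening at its end, in the units of the state.
- r.state(): the state, without advancing time (a new reading comes with each control period).
- viewer.grab_frame(name): name is "scene" or "top" or "wrist"; returns a dict with "color" (400x640x3 uint8, red, green, blue), "depth" (400x640 float32, mm along the optical axis (not along the pixel's ray), 0 where there is no reading), "intrinsics" (3x3 intrinsics, pixels), "k1" (the pictures are not rectified: a ray, as slopes to the right and down, at radius r is drawn at 1 + k1 r^2 times it, then the intrinsics apply), "position" and "orientation" of the camera in the world; the wrist camera has in their place "hand_eye" (4x4, takes a point from camera to tool coordinates, whose origin is the TCP and whose axes are the tool frame's). Camera axes: x right, y down, z forward; pixel columns grow to the right and rows downward; lengths in mm; the calibration is good to about 2 mm. A picture is of the moment at which its call begins: read the wrist's pose just before it.
- r.finish_job(): hands the job in, once; it reports no verdict.
The state is a dict: "time": time; "joint_positions": joint angles; "qd": joint speeds; "effort": joint torques, N m; "tcp_pos": TCP position; "tcp_rot": TCP orientation; "force": force on the tool from outside, world axes, zero at the start; "torque": the same for the moment, N m; "gripper_width": finger opening in mm.
Only numpy, scipy, OpenCV 4.12 (cv2) and the standard library are available. Lean on these libraries where they do the work, as an engineer would, in place of code of your own. Each camera call takes 0.05 s, during which the arm holds its last target.

## Working session

There is one attempt and no reset: what is moved stays moved. The work goes in short steps, Python scripts to look and compute and a shell command to move; the robot and the scene stay as the last step left them, time stands still between calls to the robot, and variables do not carry over. Pictures are saved under pics/ and viewed, and the job is handed in when it is done.

```bash
mkdir -p pics; ls; python3 - <<'E'
from plant import r, viewer
import cv2,numpy as np,pickle
s=r.state(); print(s)
d={}
for n in ["scene","top","wrist"]:
    f=viewer.grab_frame(n); d[n]=f
    cv2.imwrite(f"pics/{n}0.png",f["color"][:,:,::-1])
    print(n,{k:v for k,v in f.items() if k not in("color","depth")}, (f["depth"]>0).mean())
pickle.dump((s,d),open("f0.pkl","wb"))
E
```

```text
pics
{'time': 0.0, 'joint_positions': array([-8.30449460e+01,  1.79579064e+01,  8.58537012e+01,  1.15476445e-03,
        7.62604841e+01, -1.27986182e+01]), 'qd': array([ 0.06402677, -0.05336931, -0.13063652,  0.04534156, -0.08264155,
        0.01526852]), 'effort': array([ 1.12892689e-03, -4.02204573e+01, -2.52267998e+01,  6.95524807e-02,
        3.52266594e-02, -1.33716212e-04]), 'tcp_pos': array([ 177.42025842, -493.93639507,  302.176775  ]), 'tcp_rot': array([[-1.32927264e-04,  3.37972440e-01, -9.41155998e-01],
       [ 1.25135001e-03, -9.41155213e-01, -3.37972335e-01],
       [-9.99999208e-01, -1.22264131e-03, -2.97816630e-04]]), 'force': array([-0.45084151,  0.66141896,  1.14556106]), 'torque': array([-0.00966152, -0.02713837, -0.00389641]), 'gripper_width': 88.03651845993183}
scene {'intrinsics': array([[404.59011038,   0.        , 319.1091413 ],
       [  0.        , 404.59011038, 200.5647559 ],
       [  0.        ,   0.        ,   1.        ]]), 'k1': 0.019271818372262335, 'position': array([-32.31191934, 457.40151984, 621.58403174]), 'orientation': array([[-0.6347873 , -0.4
[... 444 characters left out ...]
95,  0.1904809 ],
       [-0.99975007,  0.01240753, -0.01859716],
       [ 0.01589092, -0.19072574, -0.98151473]])} 0.99608203125
wrist {'intrinsics': array([[330.12682385,   0.        , 310.37993582],
       [  0.        , 330.12682385, 198.2435256 ],
       [  0.        ,   0.        ,   1.        ]]), 'k1': -0.05353026650947811, 'hand_eye': array([[-8.67507240e-05, -2.74013061e-01,  9.61725967e-01,
        -8.25625708e+01],
       [ 9.99999939e-01,  3.02710414e-04,  1.76450810e-04,
        -9.12202310e-01],
       [-3.39474292e-04,  9.61725923e-01,  2.74013017e-01,
        -7.11258335e+01],
       [ 0.00000000e+00,  0.00000000e+00,  0.00000000e+00,
         1.00000000e+00]])} 0.9960234375
```

View pics/scene0.png

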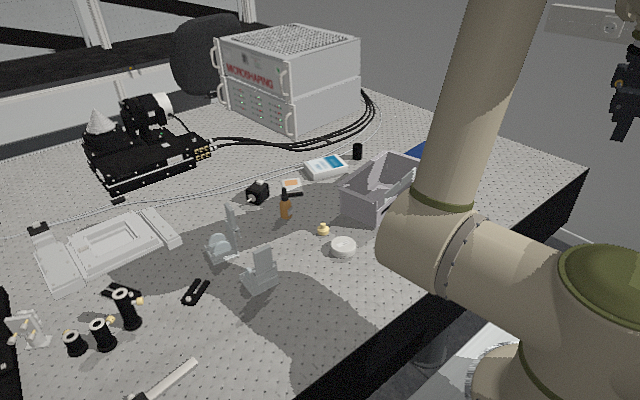

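View pics/top0.png

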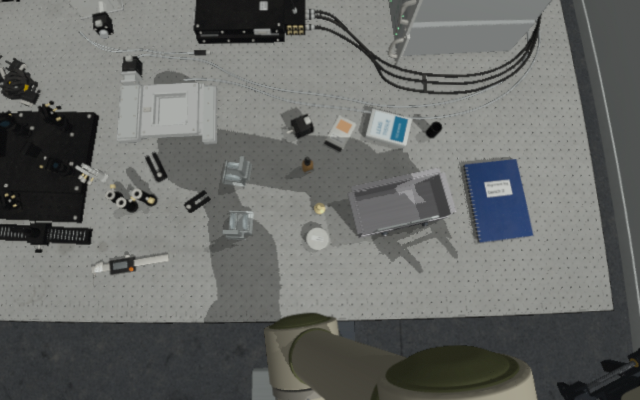

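View pics/wrist0.png

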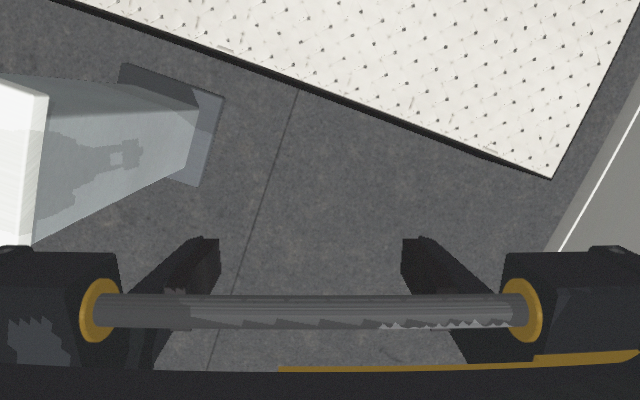

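The scene and top views show two racks, at about (238,223) and (236,170) in the top view, and the tank at about (402,205). The knob is at (320,209), the case at (317,238) and the bottle at (307,165). I'll zoom in on these.

```bash
cat > h.py <<'E'
import numpy as np,cv2,pickle
def undist(f,u,v):
    K=f["intrinsics"];k=f["k1"]
    p=cv2.undistortPoints(np.array([[[u,v]]],float),K,np.array([k,0,0,0.]))[0,0]
    return np.array([p[0],p[1],1.])
def campose(f,s=None):
    if "hand_eye" in f:
        H=f["hand_eye"]; R=s["tcp_rot"]; return s["tcp_pos"]+R@H[:3,3], R@H[:3,:3]
    return f["position"],f["orientation"]
def onz(f,u,v,z,s=None):
    p,R=campose(f,s); d=R@undist(f,u,v); return p+d*(z-p[2])/d[2]
def cloud(f,s=None):
    h,w=f["depth"].shape
    uu,vv=np.meshgrid(np.arange(w),np.arange(h))
    pts=np.stack([uu,vv],-1).reshape(-1,1,2).astype(float)
    n=cv2.undistortPoints(pts,f["intrinsics"],np.array([f["k1"],0,0,0.]))[:,0]
    d=f["depth"].reshape(-1)
    P=np.c_[n*d[:,None],d]; p,R=campose(f,s)
    P=P@R.T+p; P[d==0]=np.nan
    return P.reshape(h,w,3)
def crop(img,x0,y0,x1,y1,sc,name):
    c=cv2.resize(img[y0:y1,x0:x1,::-1],None,fx=sc,fy=sc,interpolation=cv2.INTER_CUBIC); cv2.imwrite(name,c)
E
python3 - <<'E'
from h import *
s,d=pickle.load(open("f0.pkl","rb"))
crop(d["top"]["color"],200,140,460,270,3,"pics/c_top.png")
crop(d["scene"]["color"],190,130,430,310,3,"pics/c_scene.png")
P=cloud(d["top"])
for u,v in [(238,223),(236,170),(317,238),(320,209),(307,162),(250,250),(300,260)]: print(u,v,P[v,u].round(1))
E
```

```text
238 223 [509.6 197.1   3. ]
236 170 [650.1 205.8   4. ]
317 238 [466.7  -4.4  23.3]
320 209 [540.2 -13.2  21.1]
307 162 [648.3  18.1  73.6]
250 250 [ 4.406e+02  1.656e+02 -4.000e-01]
300 260 [413.9  39.   -0.5]
```

View pics/c_top.png

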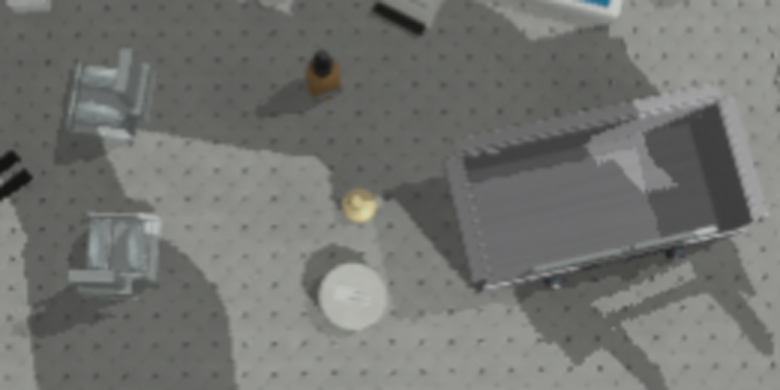

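View pics/c_scene.png

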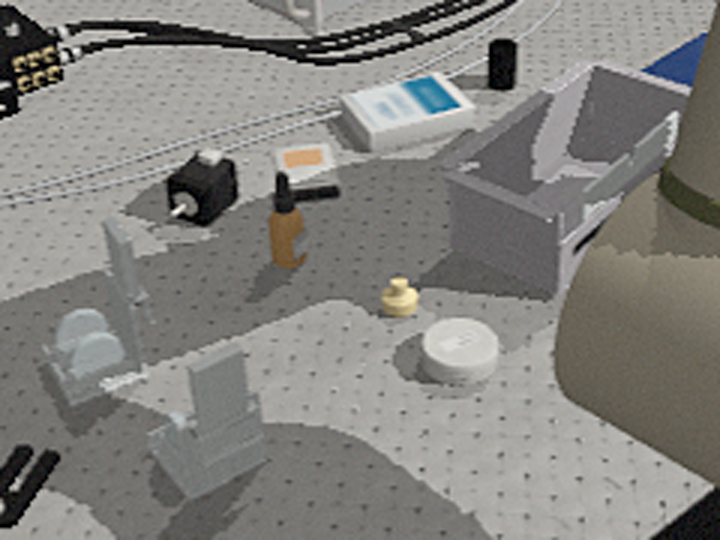

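```bash
python3 - <<'E'
from h import *
s,d=pickle.load(open("f0.pkl","rb"))
for n in ["top","scene"]:
    P=cloud(d[n]).reshape(-1,3)
    for nm,c,rad in [("A",(490,190),70),("B",(630,200),70)]:
        m=np.linalg.norm(P[:,:2]-c,axis=1)<rad
        for z0,z1 in [(5,30),(30,60),(60,80),(80,100),(100,125)]:
            q=P[m&(P[:,2]>z0)&(P[:,2]<z1)]
            if len(q)>5:
                r=cv2.minAreaRect(q[:,:2].astype(np.float32)); print(n,nm,z0,len(q),q.mean(0).round(1),q.min(0).round(),q.max(0).round(),np.round(r[1],1),round(r[2],1))
    m=(P[:,0]>420)&(P[:,0]<700)&(P[:,1]<-60)&(P[:,1]>-420)&(P[:,2]>76)&(P[:,2]<95)
    q=P[m]; r=cv2.minAreaRect(q[:,:2].astype(np.float32)); print(n,"tank",len(q),r,cv2.boxPoints(r).round(0).tolist(),np.median(q[:,2]))
E
```

```text
top A 5 225 [514.4 185.6  13.9] [451. 142.   5.] [542. 233.  30.] [89.6 91.4] 2.4
top A 30 153 [500.4 188.2  40.9] [465. 161.  30.] [531. 212.  57.] [50.3 65.5] 87.0
top A 60 64 [472.5 183.4  66.4] [467. 162.  61.] [482. 212.  80.] [14.8 50.2] 1.8
top A 80 18 [471.6 186.5  87.1] [470. 174.  81.] [478. 206.  92.] [ 7.4 33.1] 11.7
top A 100 85 [474.6 190.7 114.1] [470. 174. 100.] [479. 211. 119.] [36.6  9.2] 88.7
top B 5 196 [633.3 214.3  14. ] [606. 178.   5.] [674. 239.  30.] [63.3 59.2] 78.6
top B 30 159 [635.3 193.5  42. ] [607. 160.  30.] [662. 227.  59.] [65.2 51.3] 83.2
top B 60 78 [627.7 169.5  67.2] [607. 161.  60.] [655. 183.  80.] [17.9 50.3] 81.0
top B 80 37 [632.4 168.1  90.7] [617. 164.  80.] [653. 177.  99.] [ 6.7 36.2] 72.3
top B 100 86 [633.8 170.9 113.7] [617. 165. 101.] [652. 179. 120.] [ 9.7 34.8] 82.0
top tank 1287 ((549.5028076171875, -204.9184112548828), (118.07550811767578, 245.10406494140625), 11.700336456298828) [[467.0, -97.0], [517.0, -337.0], [632.0, -313.0], [582.0, -73.0]] 84.9527708671061
scene A 5 346 [498.6 203.   14.2] [477. 163.   5.] [542. 223.  30.
[... 290 characters left out ...]
91 [472.8 194.9 111.4] [468. 175. 100.] [481. 211. 119.] [36.  12.4] 83.6
scene B 5 467 [631.6 211.6  16.3] [605. 177.   5.] [676. 254.  30.] [80.  63.3] 81.4
scene B 30 321 [635.1 201.5  40.9] [605. 167.  30.] [665. 232.  60.] [59.7 64.2] 2.8
scene B 60 108 [627.8 177.7  68.4] [606. 165.  60.] [665. 186.  79.] [17.7 59.5] 82.5
scene B 80 61 [625.8 177.   89.8] [615. 171.  80.] [651. 180.  99.] [35.7  8.8] 8.0
scene B 100 96 [629.2 175.7 111.8] [615. 167. 100.] [651. 181. 119.] [10.  36.4] 83.3
scene tank 921 ((549.1427001953125, -204.24192810058594), (119.05224609375, 245.93011474609375), 11.579521179199219) [[466.0, -96.0], [516.0, -337.0], [632.0, -313.0], [583.0, -72.0]] 85.1738815803651
```

```bash
python3 -m inch '[[5,0.4,-2,-3.7,-6],[5,0.8,-4,-7.4,-12],[5,1.2,-6,-11,-18],[5,1.6,-8,-15,-25],[5,2,-10,-19,-32],[5,2.5,-12,-23,-39],[5,3,-14,-26.5,-46],[5,3.4,-16,-30,-53],[5,3.8,-18,-34,-60],[5,4.2,-20,-37.5,-67],[5,4.2,-21.8,-41,-74],[5,4.2,-21.8,-41,-75]]' 
cat > snap.py <<'E'
import sys,pickle,cv2
from plant import r, viewer
tag=sys.argv[1]; s=r.state(); d={}
for n in sys.argv[2:]:
    if n=="wrist": s=r.state()
    d[n]=viewer.grab_frame(n); cv2.imwrite(f"pics/{n}{tag}.png",d[n]["color"][:,:,::-1])
pickle.dump((s,d),open(f"f{tag}.pkl","wb"))
print(s["time"],s["tcp_pos"].round(1),s["tcp_rot"].round(3).tolist(),s["force"].round(2),s["gripper_width"],s["qd"].round(1))
E
python3 snap.py 1 scene top wrist
```

```text
time: 1.15
tcp_pos: [491.9, -146.1, 260.1]
tcp_rot: [[-0.0, 0.996, 0.093], [0.002, 0.093, -0.996], [-1.0, 0.0, -0.002]]
force: [-0.5, 0.4, 0.0]
gripper_width: 50.0
1.25 [ 490.2 -148.8  260.2] [[-0.001, 0.996, 0.086], [0.001, 0.086, -0.996], [-1.0, -0.001, -0.001]] [-0.78  0.03 -0.07] 49.830126575450485 [-3.9 -1.1  1.3 -0.6 -0.2  0.3]
```

View pics/wrist1.png

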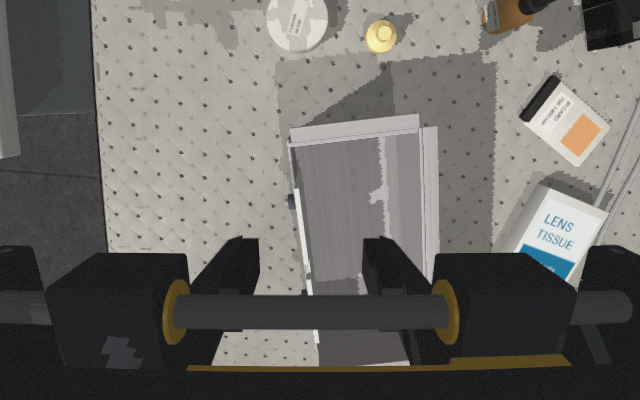

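View pics/scene1.png

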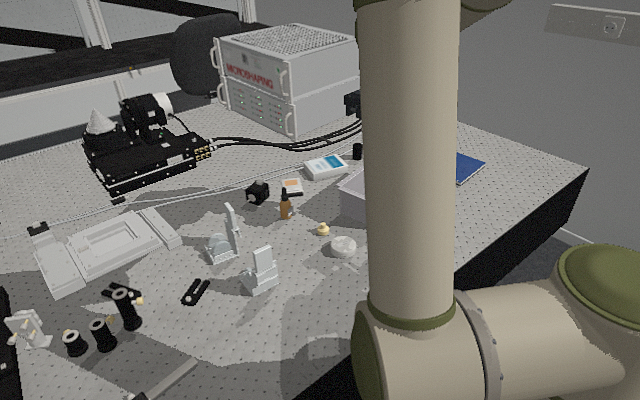

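The wrist view shows the tank's near rim as a white line from (293,160) to (318,340), partly behind the fingers. I'll shift toward -y to uncover it.

```bash
python3 -m inch '[[5,1,-1,4,-1],[5,2,-2,8,-3],[5,3,-2,11,-5],[5,3,-2,12,-6],[5,3,-2,12,-6]]'; python3 snap.py 2 wrist scene top
```

```text
time: 1.72
tcp_pos: [477.8, -274.9, 229.5]
tcp_rot: [[-0.002, 0.984, 0.181], [0.001, 0.181, -0.984], [-1.0, -0.002, -0.002]]
force: [0.2, 0.4, 0.3]
gripper_width: 49.9
1.7167 [ 477.8 -274.9  229.5] [[-0.002, 0.984, 0.181], [0.001, 0.181, -0.984], [-1.0, -0.002, -0.002]] [0.23 0.42 0.35] 49.94878303521203 [ 3.5 -2.4  1.9  0.6  0.2  3.5]
```

View pics/wrist2.png

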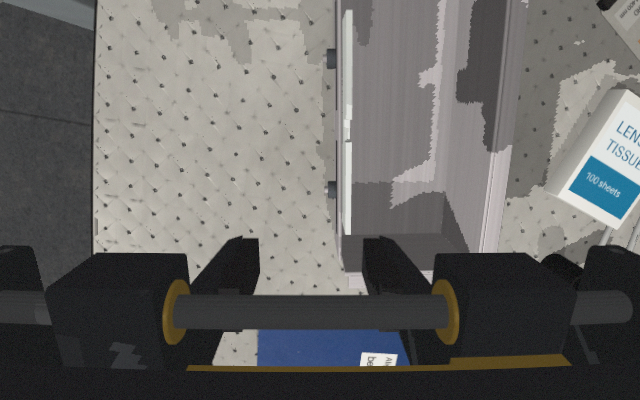

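The strip runs from (348,10) to (348,235), with a break near (348,128) that is probably the notch. I'll zoom in and measure it.

```bash
python3 - <<'E'
from h import *
s,d=pickle.load(open("f2.pkl","rb")); f=d["wrist"]
crop(f["color"],310,85,390,165,7,"pics/notch.png")
P=cloud(f,s)
g=f["color"].astype(int)
for v in range(6,240,2):
    row=g[v,335:362].sum(1)//3
    i=np.where(row>175)[0]
    z=[P[v,335+k,2] for k in i] 
    if v<20 or v>225 or 105<v<155: print(v, (335+i.min(),335+i.max(), np.round(min(z)),np.round(max(z))) if len(i) else None, row[8:20].tolist())
for u,v in [(348,11),(348,119),(348,141),(348,234),(330,58),(330,189)]: print(u,v,onz(f,u,v,85,s).round(1))
E
```

```text
6 None [106, 103, 107, 103, 106, 106, 105, 107, 107, 105, 107, 105]
8 None [105, 108, 105, 105, 107, 106, 108, 105, 106, 107, 105, 107]
10 (np.int64(347), np.int64(351), np.float64(84.0), np.float64(86.0)) [107, 104, 114, 174, 186, 188, 186, 184, 186, 148, 108, 108]
12 (np.int64(346), np.int64(351), np.float64(85.0), np.float64(87.0)) [106, 105, 160, 197, 203, 203, 202, 203, 202, 160, 109, 104]
14 (np.int64(346), np.int64(351), np.float64(85.0), np.float64(86.0)) [109, 144, 170, 196, 201, 199, 202, 201, 204, 161, 109, 106]
16 (np.int64(346), np.int64(351), np.float64(85.0), np.float64(86.0)) [118, 162, 172, 196, 201, 203, 204, 204, 202, 162, 111, 105]
18 (np.int64(346), np.int64(351), np.float64(85.0), np.float64(87.0)) [162, 172, 172, 196, 204, 203, 203, 200, 202, 163, 111, 105]
106 (np.int64(343), np.int64(351), np.float64(66.0), np.float64(86.0)) [177, 174, 181, 205, 224, 223, 223, 224, 216, 166, 128, 125]
108 (np.int64(343), np.int64(351), np.float64(67.0), np.float64(86.0)) [177, 176, 179, 204, 223, 223, 223, 223, 210, 151, 128, 128]
110 (np.int64(345), np.int64(351), np.float64
[... 3293 characters left out ...]
4(58.0), np.float64(86.0)) [104, 151, 209, 225, 225, 225, 224, 216, 96, 97, 97, 98]
232 (np.int64(339), np.int64(350), np.float64(58.0), np.float64(86.0)) [97, 130, 208, 225, 224, 226, 224, 217, 99, 100, 96, 95]
234 (np.int64(339), np.int64(350), np.float64(59.0), np.float64(87.0)) [95, 101, 158, 204, 202, 202, 204, 191, 95, 93, 94, 91]
236 (np.int64(339), np.int64(339), np.float64(59.0), np.float64(59.0)) [79, 80, 80, 78, 80, 79, 78, 81, 82, 81, 78, 79]
238 None [82, 81, 81, 82, 83, 81, 80, 82, 78, 82, 80, 79]
348 11 [ 477.9 -143.9   85. ]
348 119 [ 491.7 -209.    85. ]
348 141 [ 494.7 -223.4   85. ]
348 234 [ 509.1 -290.    85. ]
330 58 [ 472.3 -173.4   85. ]
330 189 [ 489.3 -258.8   85. ]
```

View pics/notch.png

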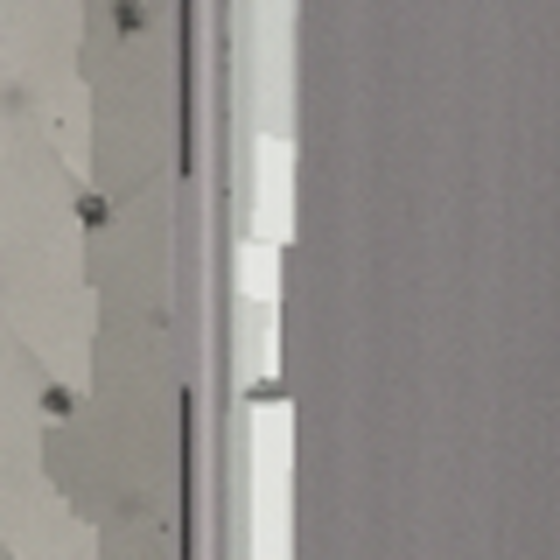

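```bash
python3 - <<'E'
from h import *
s,d=pickle.load(open("f0.pkl","rb")); f=d["top"]
crop(f["color"],340,165,460,245,6,"pics/tt.png")
s2,d2=pickle.load(open("f2.pkl","rb"))
crop(d2["scene"]["color"],330,130,450,230,6,"pics/ts.png")
w=d2["wrist"];P=cloud(w,s2)
print("far flange pts",[ (u,P[120,u].round(1)) for u in range(470,530,6)])
E
```

```text
far flange pts [(470, array([ 590.3, -192.3,   49.6])), (476, array([ 589.9, -191.9,   60. ])), (482, array([ 590.9, -191.4,   67.1])), (488, array([ 589.5, -191.1,   78.1])), (494, array([ 590. , -190.7,   85. ])), (500, array([ 594.2, -189.9,   84.9])), (506, array([ 597.5, -189.1,   86.4])), (512, array([ 602.4, -188.2,   85.2])), (518, array([ 6.592e+02, -1.809e+02,  4.000e-01])), (524, array([ 6.655e+02, -1.796e+02, -4.000e-01]))]
```

View pics/tt.png

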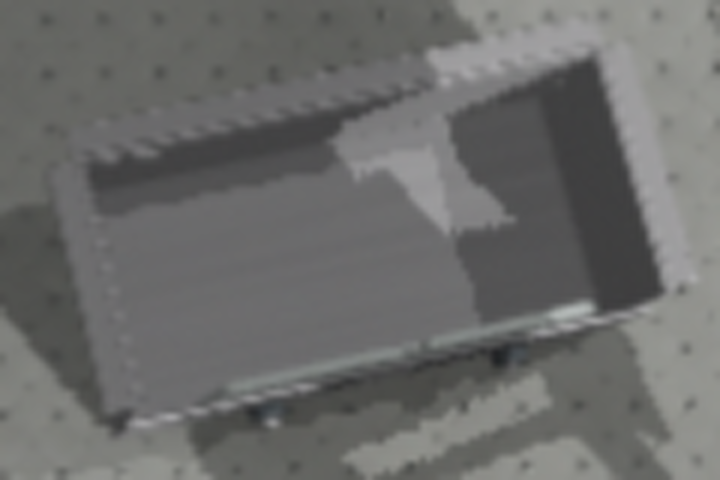

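View pics/ts.png

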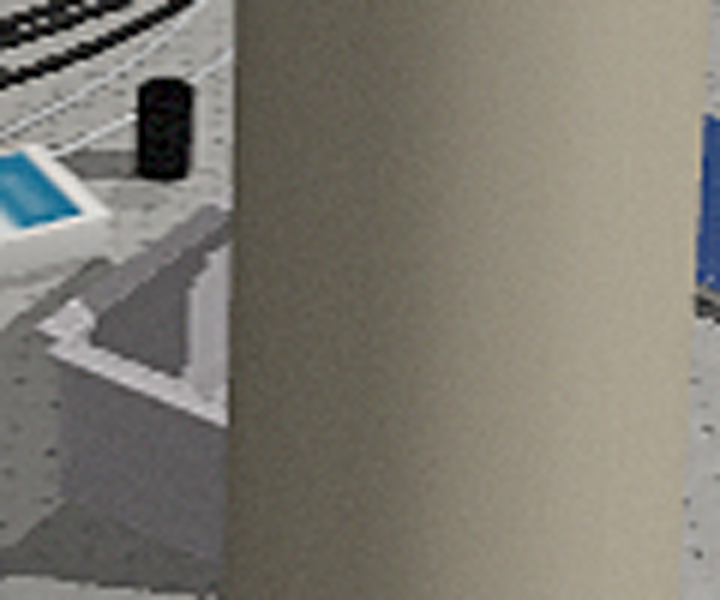

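```bash
python3 - <<'E'
from h import *
s,d=pickle.load(open("f0.pkl","rb")); f=d["top"]
pts=[onz(f,340+(u+.5)/6-.5,165+(v+.5)/6-.5,85) for u,v in [(230,387),(597,309),(420,347)]]
for p in pts: print(p.round(1))
print("mid",((pts[0]+pts[1])/2).round(1), "yaw",np.degrees(np.arctan2(-(pts[1]-pts[0])[0]*-1,-(pts[1]-pts[0])[1])))
# far flange / ends in the wrist image: far outer edge ~ along tank x
s2,d2=pickle.load(open("f2.pkl","rb"));w=d2["wrist"]
a=onz(w,348.3,9.5,85,s2);b=onz(w,348.3,235,85,s2);print(a.round(1),b.round(1),((a+b)/2).round(1),np.degrees(np.arctan2(b[0]-a[0],a[1]-b[1])))
# strip centre line in the wrist image: columns at mid brightness
E
```

```text
[ 479.9 -146.1   85. ]
[ 508.5 -293.8   85. ]
[ 494.5 -221.9   85. ]
mid [ 494.2 -219.9   85. ] yaw 10.940203035754301
[ 478. -143.   85.] [ 509.5 -290.7   85. ] [ 493.7 -216.9   85. ] 12.059691095008166
```

```bash
python3 -m inch '[[5,-1,0.7,-3.7,1],[5,-2,1.3,-7.4,2],[5,-3,2,-11,4],[5,-3,2.6,-15,6],[5,-3,3.2,-18.5,8],[5,-3,3.9,-22,10],[5,-3,4.6,-26,10.4],[5,-3,5.2,-30,10.4],[5,-3,5.8,-33,10.4],[5,-3,6.5,-36,10.4],[5,-3,6.5,-37,10.4],[5,-3,6.5,-37,10.4]]'; python3 snap.py 3 wrist scene top
```

```text
time: 2.87
tcp_pos: [473.6, 106.5, 261.3]
tcp_rot: [[-0.0, 1.0, 0.008], [0.001, 0.008, -1.0], [-1.0, -0.0, -0.001]]
force: [-0.3, -0.9, 0.4]
gripper_width: 50.0
2.8667 [473.6 106.5 261.3] [[-0.0, 1.0, 0.008], [0.001, 0.008, -1.0], [-1.0, -0.0, -0.001]] [-0.32 -0.93  0.35] 50.04437968691144 [-4.2  0.2  0.1 -0.8 -0.2 -2.7]
```

View pics/wrist3.png

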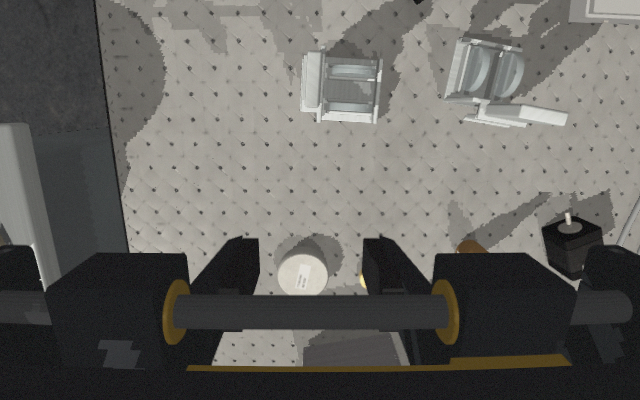

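Rack A is at (340,87), with its handle on the left at about (311,82) and its lenses to the right (+x). The second rack is at (490,80).

```bash
python3 - <<'E'
from h import *
s,d=pickle.load(open("f3.pkl","rb")); f=d["wrist"]
crop(f["color"],290,35,400,135,6,"pics/ra.png")
P=cloud(f,s); Q=P.reshape(-1,3)
m=(np.linalg.norm(Q[:,:2]-[490,190],axis=1)<65)
q=Q[m&(Q[:,2]>108)]; R=cv2.minAreaRect(q[:,:2].astype(np.float32)); print(len(q),R,np.median(q,0))
yx=np.argwhere((P[:,:,2]>108)&(np.linalg.norm(P[:,:,:2]-[480,190],axis=2)<50)); print(yx.min(0),yx.max(0))
q=Q[m&(Q[:,2]>45)&(Q[:,2]<70)]; print(len(q),q.min(0),q.max(0),cv2.minAreaRect(q[:,:2].astype(np.float32)))
E
```

```text
26662 ((478.0811767578125, 159.16958618164062), (64.33685302734375, 93.70380401611328), 35.6016960144043) [501.6579613  132.51560371 285.07190176]
[ 50 305] [107 322]
572 [465.63159086 164.34924722  45.00491301] [517.10664253 223.63542132  68.4933694 ] ((491.4901123046875, 193.49070739746094), (59.417137145996094, 50.13998794555664), 87.11609649658203)
```

View pics/ra.png

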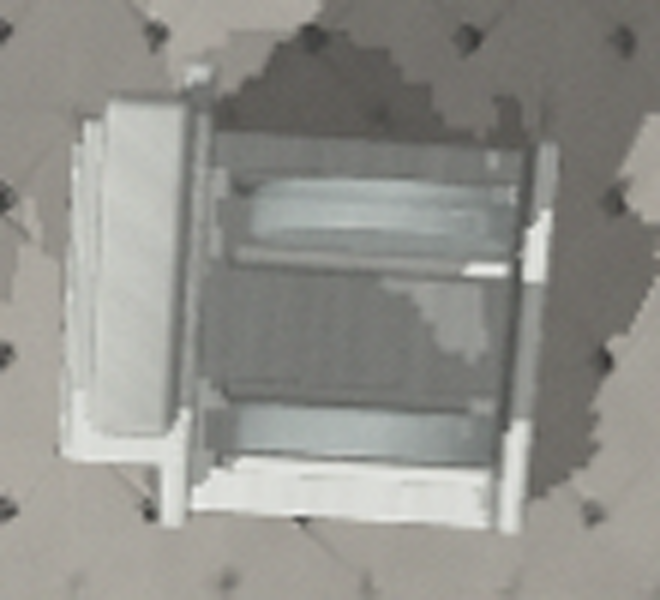

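```bash
python3 - <<'E'
from h import *
s,d=pickle.load(open("f3.pkl","rb")); f=d["wrist"]
c=[onz(f,290+(u+.5)/6-.5,35+(v+.5)/6-.5,116,s) for u,v in [(110,100),(185,105),(165,437),(90,430)]]
for p in c: print(p.round(1))
print(np.mean(c,0).round(1), [np.degrees(np.arctan2(-(a-b)[0],(a-b)[1])).round(1) for a,b in [(c[0],c[3]),(c[1],c[2])]])
# target in tool axes: TCP at z=92+45=137
E
```

```text
[471.5 211.5 116. ]
[479.5 211.  116. ]
[477.8 176.3 116. ]
[469.5 177.  116. ]
[474.6 194.  116. ] [np.float64(-3.3), np.float64(-2.8)]
```

```bash
python3 -m inch '[[4,0,0.2,-4,1.5],[4,0,0.2,-7.5,3],[4,0,0.2,-8.75,3.5],[4,2,0.2,-8.75,3.5],[4,4,0.2,-8.75,3.5],[4,6,0.2,-8.75,3.5],[4,7,0.2,-8.75,3.5],[4,7,0.2,-8.75,3.5]]'; python3 snap.py 4 wrist scene
```

```text
time: 3.68
tcp_pos: [475.7, 189.8, 189.4]
tcp_rot: [[-0.004, 0.998, -0.06], [-0.0, -0.06, -0.998], [-1.0, -0.004, 0.0]]
force: [-0.1, 0.6, -0.5]
gripper_width: 39.9
3.6833 [475.7 189.8 189.4] [[-0.004, 0.998, -0.06], [-0.0, -0.06, -0.998], [-1.0, -0.004, 0.0]] [-0.08  0.57 -0.51] 39.92548879898632 [ 0.5 -2.1 -2.8  0.   2.5  0.2]
```

View pics/wrist4.png

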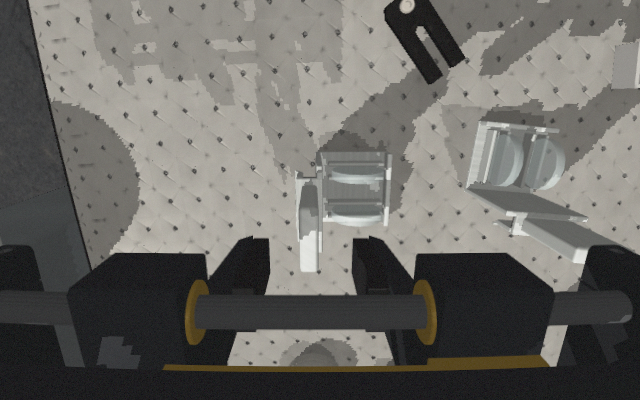

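View pics/scene4.png

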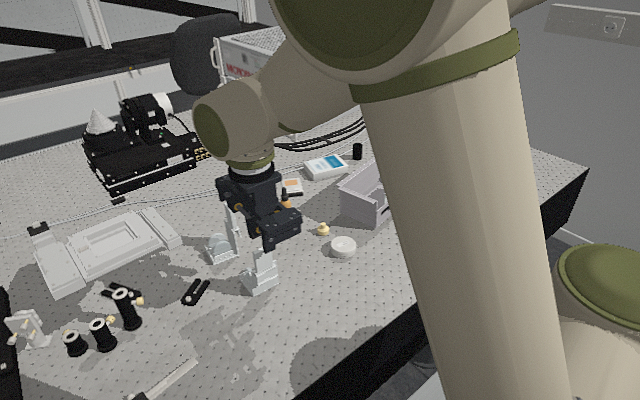

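```bash
python3 -m inch '[[4,1,-0.1,-0.4,0.3],[4,2.5,-0.1,-0.4,0.3],[4,4,-0.1,-0.4,0.3],[4,4.9,-0.1,-0.4,0.3],[4,5,-0.1,-0.4,0.3],[4,5,-0.1,-0.4,0.3],[4,5,-0.1,-0.4,0.3]]'; python3 snap.py 5 wrist
```

```text
time: 4.37
tcp_pos: [476.2, 194.5, 142.5]
tcp_rot: [[0.001, 0.998, -0.064], [0.001, -0.064, -0.998], [-1.0, 0.001, -0.001]]
force: [-0.2, 0.2, 0.7]
gripper_width: 40.0
4.3667 [476.2 194.5 142.5] [[0.001, 0.998, -0.064], [0.001, -0.064, -0.998], [-1.0, 0.001, -0.001]] [-0.25  0.16  0.67] 39.95847882673301 [ 0.  -0.4 -0.1 -0.  -0.1 -0.1]
```

View pics/wrist5.png

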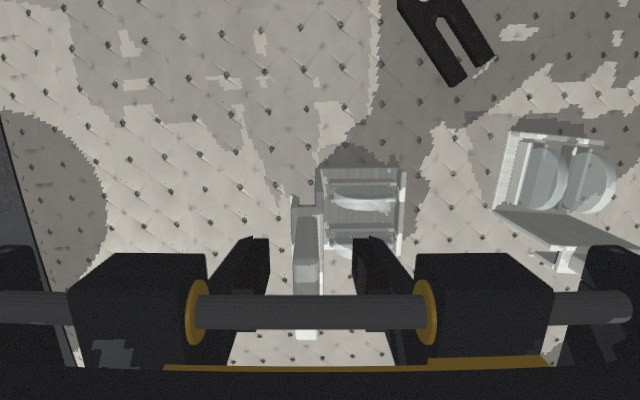

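```bash
python3 -m inch '[[4,0.3,-0.15,0,-0.3],[4,0.3,-0.15,0,-0.3],[2.2,0.3,-0.15,0,-0.3],[1.2,0.3,-0.15,0,-0.3],[0.6,0.3,-0.15,0,-0.3],[0.6,0.3,-0.15,0,-0.3],[0.6,0.3,-0.15,0,-0.3],[0.6,0.3,-0.15,0,-0.3]]' 22; python3 snap.py 6 wrist
```

```text
time: 5.08
tcp_pos: [474.7, 194.6, 139.6]
tcp_rot: [[0.002, 0.998, -0.059], [0.001, -0.059, -0.998], [-1.0, 0.001, -0.001]]
force: [-0.3, -1.2, 0.5]
gripper_width: 9.7
5.0833 [474.7 194.6 139.6] [[0.002, 0.998, -0.059], [0.001, -0.059, -0.998], [-1.0, 0.001, -0.001]] [-0.25 -1.23  0.51] 9.711885201866693 [ 0.  -0.  -0.1  0.  -0.1  0.1]
```

```bash
python3 -m inch '[[0.6,-0.5,0,0,0],[0.6,-1.2,0,0,0],[0.6,-2.5,0,0,0],[0.6,-4,0,0,0],[0.6,-6,0,0,0],[0.6,-8,0,0,0],[0.6,-10,0,0,0],[0.6,-12,0,0,0],[0.6,-13.5,0,0,0],[0.6,-14,0,0,0],[0.6,-14,0,0,0],[0.6,-14,0,0,0]]'; python3 snap.py 7 wrist scene
```

```text
time: 6.13
tcp_pos: [474.2, 194.4, 279.0]
tcp_rot: [[0.001, 0.998, -0.059], [0.001, -0.059, -0.998], [-1.0, 0.0, -0.001]]
force: [-0.6, 0.2, -3.8]
gripper_width: 9.9
6.1333 [474.2 194.4 279. ] [[0.001, 0.998, -0.059], [0.001, -0.059, -0.998], [-1.0, 0.0, -0.001]] [-0.57  0.2  -3.76] 9.903974646426796 [-0.1  0.8  0.7 -0.1 -0.1 -0.1]
```

View pics/wrist7.png

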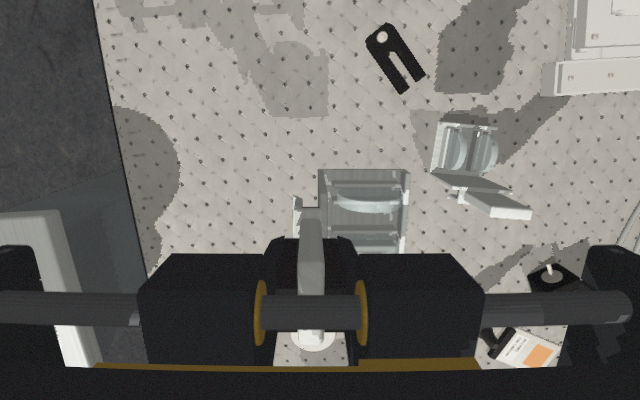

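View pics/scene7.png

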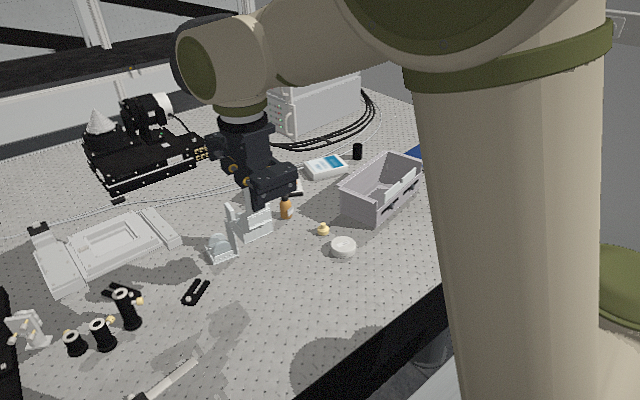

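The rack is held upright, with its handle between the pads near (312,270) and the lens basket to the right. The scene view now shows the near rim, so I'll use it as a third measurement of the notch.

```bash
python3 - <<'E'
from h import *
s,d=pickle.load(open("f7.pkl","rb"))
crop(d["scene"]["color"],360,145,430,215,8,"pics/n7.png")
E
```

```text
(no output)
```

View pics/n7.png

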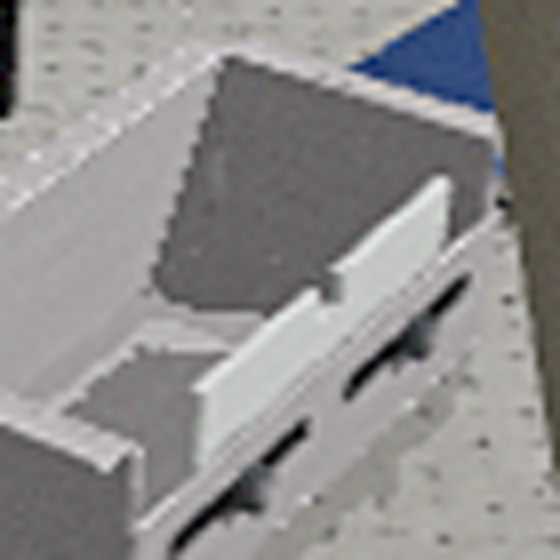

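```bash
python3 - <<'E'
from h import *
s,d=pickle.load(open("f7.pkl","rb"));f=d["scene"]
for u,v in [(200,387),(445,178),(318,291),(336,266)]: print(onz(f,360+(u+.5)/8-.5,145+(v+.5)/8-.5,85).round(1))
# rack pose: handle top in the scene view
P=cloud(f).reshape(-1,3)
q=P[(abs(P[:,0]-475)<14)&(abs(P[:,1]-194)<24)&(P[:,2]>215)&(P[:,2]<228)];print(len(q),np.median(q,0))
E
```

```text
[ 481.7 -146.5   85. ]
[ 511.6 -291.9   85. ]
[ 493.6 -211.2   85. ]
[ 499.5 -226.1   85. ]
50 [471.37444967 207.36478938 222.20999415]
```

```bash
python3 -m inch '[[0.6,0,0.1,0.8,0],[0.6,0,0.3,2.5,0],[0.6,0,0.5,5,-1],[0.6,0,0.9,8,-3],[0.6,0,1.2,11,-5],[0.6,0,1.5,14,-7],[0.6,0,1.8,17,-9],[0.6,0,2.2,20,-11],[0.6,0,2.5,23,-13],[0.6,0,2.8,26,-15],[0.6,0,3.1,28.5,-15],[0.6,0,3.3,30,-15]]'; python3 -c "
from plant import r
import numpy as np
s=r.state();t=np.array([494.5,-218.4,0]);d=t-s['tcp_pos'];d[2]=0;print(s['tcp_rot'].T@d,np.degrees(np.arctan2(s['tcp_rot'][1,1],s['tcp_rot'][0,1])),s['gripper_width'])"
```

```text
time: 7.23
tcp_pos: [488.9, -109.9, 277.6]
tcp_rot: [[-0.002, 0.98, 0.2], [0.0, 0.2, -0.98], [-1.0, -0.002, -0.001]]
force: [0.8, 1.1, -2.4]
gripper_width: 9.9
[-5.00259598e-02 -1.61556221e+01  1.07420612e+02] 11.507877017545711 9.854058615246817
```

```bash
python3 -m inch '[[0.6,0,-0.5,3,0],[0.6,0,-1,6,0],[0.6,0,-1.4,8.5,0],[0.6,0,-1.6,10,0],[0.6,0,-1.6,10.7,0],[0.6,0,-1.6,10.7,0],[0.6,0,-1.6,10.7,0],[0.6,0,-1.6,10.7,0]]'; python3 snap.py 8 wrist scene top
```

```text
time: 7.9
tcp_pos: [494.6, -216.7, 277.5]
tcp_rot: [[-0.002, 0.98, 0.201], [0.001, 0.201, -0.98], [-1.0, -0.002, -0.001]]
force: [0.6, 0.4, -3.6]
gripper_width: 10.0
7.9 [ 494.6 -216.7  277.5] [[-0.002, 0.98, 0.201], [0.001, 0.201, -0.98], [-1.0, -0.002, -0.001]] [ 0.62  0.37 -3.64] 10.013335089592847 [ 0.1 -0.4 -0.1 -0.1 -0.  -0.1]
```

View pics/wrist8.png

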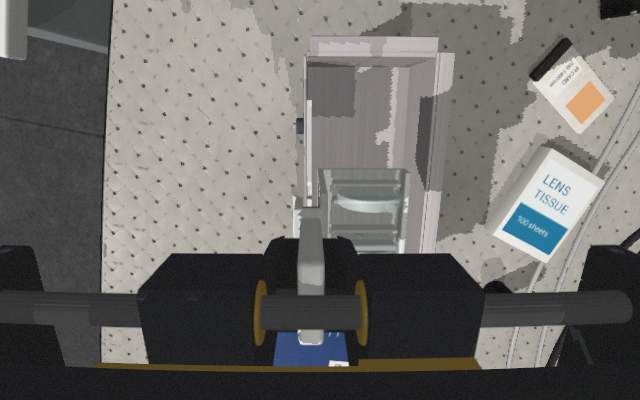

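View pics/scene8.png

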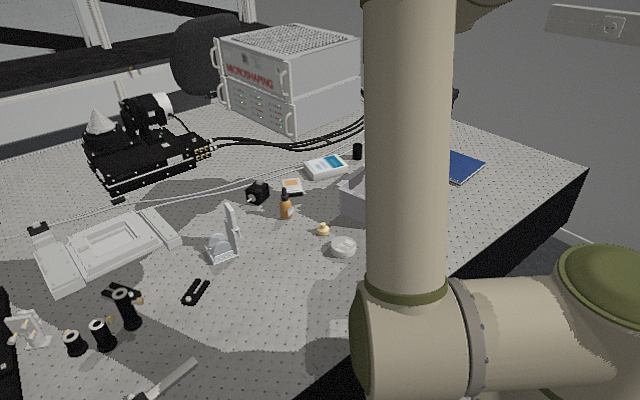

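View pics/top8.png

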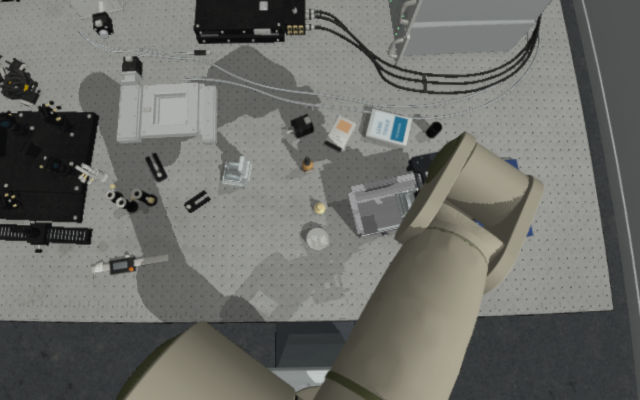

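```bash
python3 - <<'E'
from h import *
s,d=pickle.load(open("f8.pkl","rb"));f=d["wrist"]
crop(f["color"],280,85,380,265,4,"pics/w8c.png")
g=f["color"].astype(int).sum(2)//3
for v in range(98,196,8): print(v,g[v,300:322].tolist())
E
```

```text
98 [144, 144, 142, 138, 168, 152, 111, 84, 107, 105, 105, 107, 106, 105, 105, 105, 108, 106, 106, 106, 106, 105]
106 [145, 138, 142, 139, 178, 155, 147, 200, 202, 207, 225, 195, 107, 104, 105, 104, 107, 110, 105, 105, 103, 104]
114 [143, 140, 131, 113, 180, 152, 152, 200, 202, 202, 200, 170, 105, 105, 102, 104, 105, 106, 105, 102, 103, 103]
122 [65, 64, 63, 80, 182, 158, 154, 200, 202, 203, 201, 172, 132, 126, 132, 133, 129, 131, 129, 132, 129, 128]
130 [76, 79, 80, 82, 180, 156, 141, 200, 198, 201, 198, 178, 131, 129, 130, 130, 130, 130, 131, 131, 131, 127]
138 [147, 140, 133, 142, 183, 159, 142, 199, 199, 200, 199, 175, 130, 129, 129, 131, 132, 132, 127, 132, 131, 129]
146 [136, 139, 136, 144, 178, 162, 145, 199, 198, 200, 199, 175, 131, 131, 126, 131, 130, 130, 127, 128, 129, 128]
154 [143, 142, 142, 142, 147, 162, 145, 198, 198, 199, 195, 171, 129, 130, 130, 128, 130, 128, 128, 133, 131, 129]
162 [138, 137, 140, 145, 179, 162, 152, 199, 199, 198, 197, 178, 129, 127, 128, 128, 129, 127, 128, 131, 133, 129]
170 [141, 140, 144, 146, 169, 163, 154, 198, 198, 197, 195, 170, 128, 129, 130, 129, 131, 145, 108, 101, 100, 100]
178 [137, 139, 140, 143, 163, 165, 147, 172, 197, 196, 194, 170, 130, 129, 128, 132, 133, 158, 133, 111, 101, 99]
186 [139, 138, 139, 142, 155, 167, 150, 171, 202, 201, 202, 204, 129, 131, 128, 129, 134, 155, 100, 138, 112, 101]
194 [137, 137, 137, 141, 155, 168, 149, 152, 196, 159, 217, 185, 131, 129, 126, 128, 132, 153, 106, 163, 107, 118]
```

View pics/w8c.png

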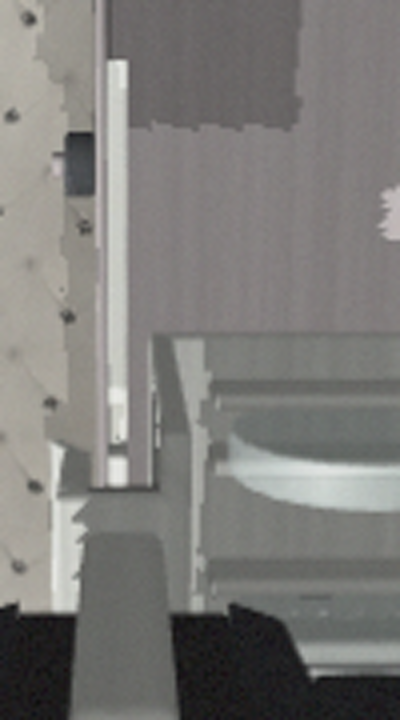

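```bash
python3 - <<'E'
from h import *
s,d=pickle.load(open("f8.pkl","rb"));f=d["wrist"]
R=s["tcp_rot"]
for u,v in [(309.2,102),(309.2,130),(309.3,160),(309.6,186),(309.7,195.5)]:
    p=onz(f,u,v,85,s); print(v,p.round(1),"tool",(R.T@(p-s["tcp_pos"])).round(2))
# back plate top edge of lip at z: lip top ~ TCP-73.6 ; downturn etc.
zt=s["tcp_pos"][2]-73.6
for u,v in [(280+57/4,85+455/4),(280+158/4,85+488/4),(280+90/4,85+490/4),(280+186/4,85+432/4),(280+80/4,85+533/4),(280+160/4,85+533/4)]:
    p=onz(f,u,v,zt if v<215 else zt+50,s); print("rack",u,v,"tool",(R.T@(p-s["tcp_pos"])).round(2))
E
```

```text
102 [ 479.1 -144.7   85. ] tool [192.59  -0.42 -73.45]
130 [ 483.5 -166.5   85. ] tool [192.56  -0.43 -51.24]
160 [ 488.6 -190.7   85. ] tool [192.53  -0.36 -26.43]
186 [ 493.3 -212.7   85. ] tool [ 1.925e+02 -1.100e-01 -3.990e+00]
195.5 [ 495.1 -220.9   85. ] tool [ 1.9249e+02 -3.0000e-02  4.4600e+00]
rack 294.25 198.75 tool [ 73.65  -7.3  -26.6 ]
rack 319.5 207.0 tool [ 73.62   5.16 -22.36]
rack 302.5 207.5 tool [ 73.63  -3.27 -22.1 ]
rack 326.5 193.0 tool [ 73.62   8.53 -29.55]
rack 300.0 218.25 tool [ 23.65  -2.86 -34.  ]
rack 320.0 218.25 tool [ 23.64   3.94 -34.01]
```

```bash
python3 - <<'E'
from h import *
s,d=pickle.load(open("f8.pkl","rb"));f=d["wrist"]
P=cloud(f,s);g=f["color"].astype(int).sum(2)//3
for v in range(174,206): print(v,g[v,305:314].tolist(),P[v,306:313,2].round().tolist())
for v in [180,197]: print((s["tcp_rot"].T@(onz(f,309.5,v,85,s)-s["tcp_pos"])).round(1))
E
```

```text
174 [166, 151, 195, 198, 198, 193, 168, 130, 126] [58.0, 86.0, 86.0, 87.0, 85.0, 85.0, 11.0]
175 [167, 155, 194, 199, 197, 195, 173, 127, 130] [59.0, 85.0, 85.0, 85.0, 85.0, 85.0, 8.0]
176 [165, 146, 176, 197, 196, 193, 170, 129, 130] [59.0, 85.0, 86.0, 86.0, 86.0, 84.0, 11.0]
177 [167, 149, 175, 197, 197, 196, 175, 129, 129] [58.0, 86.0, 86.0, 83.0, 87.0, 85.0, 11.0]
178 [165, 147, 172, 197, 196, 194, 170, 130, 129] [60.0, 85.0, 86.0, 86.0, 86.0, 86.0, 11.0]
179 [166, 149, 174, 200, 197, 194, 173, 130, 129] [60.0, 86.0, 87.0, 86.0, 86.0, 85.0, 10.0]
180 [169, 150, 172, 198, 197, 194, 168, 130, 129] [59.0, 85.0, 85.0, 85.0, 86.0, 86.0, 12.0]
181 [166, 152, 179, 208, 205, 199, 177, 130, 128] [58.0, 86.0, 85.0, 86.0, 86.0, 86.0, 10.0]
182 [165, 154, 205, 226, 225, 215, 193, 128, 128] [58.0, 86.0, 85.0, 86.0, 85.0, 87.0, 11.0]
183 [168, 152, 207, 228, 229, 226, 205, 129, 126] [60.0, 73.0, 74.0, 74.0, 74.0, 73.0, 10.0]
184 [166, 156, 207, 229, 229, 227, 204, 126, 128] [58.0, 73.0, 74.0, 74.0, 73.0, 73.0, 13.0]
185 [169, 154, 199, 224, 223, 223, 203, 129, 128] [59.0, 74.0, 75.0, 74.0, 74.
[... 1212 characters left out ...]
.0, 10.0]
199 [168, 152, 177, 188, 188, 184, 154, 126, 130] [59.0, 85.0, 86.0, 85.0, 85.0, 86.0, 10.0]
200 [167, 158, 204, 226, 225, 224, 195, 127, 127] [57.0, 87.0, 86.0, 85.0, 86.0, 85.0, 11.0]
201 [168, 158, 202, 225, 226, 224, 195, 129, 128] [59.0, 85.0, 85.0, 86.0, 86.0, 86.0, 13.0]
202 [170, 160, 200, 225, 226, 224, 195, 131, 129] [59.0, 86.0, 86.0, 87.0, 86.0, 86.0, 11.0]
203 [168, 158, 203, 226, 226, 224, 195, 129, 129] [58.0, 86.0, 87.0, 85.0, 87.0, 86.0, 11.0]
204 [169, 158, 203, 226, 226, 224, 194, 130, 128] [59.0, 86.0, 85.0, 87.0, 86.0, 85.0, 11.0]
205 [168, 150, 193, 219, 219, 216, 185, 124, 124] [58.0, 86.0, 86.0, 86.0, 86.0, 86.0, 11.0]
[192.5  -0.2  -9.2]
[192.5  -0.2   5.8]
```

```bash
python3 -m inch '[[0.6,0.6,-0.05,0,0],[0.6,1.5,-0.05,0,0],[0.6,2.5,-0.05,0,0],[0.6,3.5,-0.05,0,0],[0.6,4.3,-0.05,0,0],[0.6,4.7,-0.05,0,0],[0.6,4.7,-0.05,0,0],[0.6,4.7,-0.05,0,0]]'; python3 snap.py 9 wrist top
python3 - <<'E'
from h import *
s,d=pickle.load(open("f9.pkl","rb"));f=d["wrist"]
crop(f["color"],270,85,370,265,4,"pics/w9c.png")
P=cloud(f,s);g=f["color"].astype(int).sum(2)//3
for v in range(100,225,6): print(v,g[v,298:320].tolist(),P[v,309,2].round())
E
```

```text
time: 8.72
tcp_pos: [494.2, -217.2, 230.6]
tcp_rot: [[-0.002, 0.98, 0.201], [0.0, 0.201, -0.98], [-1.0, -0.002, -0.001]]
force: [-0.1, 0.3, -3.8]
gripper_width: 9.9
8.7167 [ 494.2 -217.2  230.6] [[-0.002, 0.98, 0.201], [0.0, 0.201, -0.98], [-1.0, -0.002, -0.001]] [-0.14  0.29 -3.8 ] 9.877245078172965 [-0.  -0.5 -0.6  0.   0.2  0. ]
100 [147, 149, 150, 150, 150, 183, 165, 150, 161, 207, 208, 208, 206, 203, 155, 107, 109, 107, 109, 109, 109, 110] 86.0
106 [141, 145, 145, 147, 149, 183, 168, 154, 158, 208, 209, 208, 205, 202, 153, 106, 108, 107, 105, 106, 109, 108] 85.0
112 [143, 144, 137, 145, 153, 182, 166, 153, 163, 205, 206, 207, 206, 200, 153, 105, 108, 107, 106, 106, 108, 109] 85.0
118 [140, 139, 140, 139, 141, 150, 168, 153, 162, 207, 204, 206, 207, 200, 152, 105, 106, 109, 106, 109, 106, 108] 85.0
124 [67, 64, 64, 61, 70, 147, 169, 152, 144, 205, 207, 205, 205, 201, 153, 107, 105, 106, 108, 105, 107, 106] 87.0
130 [81, 84, 81, 79, 76, 146, 168, 153, 147, 206, 204, 203, 204, 200, 151, 105, 103, 105, 108, 107, 106, 106] 85.0
136 [76, 76, 78, 74, 79, 144, 169, 155, 149, 205, 205, 2
[... 1038 characters left out ...]
 143, 140, 142, 181, 162, 149, 200, 199, 201, 200, 198, 161, 130, 133, 131, 137, 159, 107, 168] 86.0
196 [124, 133, 140, 142, 141, 145, 188, 162, 151, 197, 204, 202, 204, 198, 168, 132, 131, 131, 137, 159, 94, 94] 85.0
202 [103, 104, 102, 103, 107, 140, 190, 165, 148, 178, 207, 203, 205, 203, 165, 131, 132, 133, 135, 157, 94, 101] 74.0
208 [114, 117, 112, 113, 111, 105, 108, 108, 109, 106, 107, 110, 108, 109, 106, 106, 108, 107, 108, 106, 106, 105] 156.0
214 [209, 206, 197, 124, 121, 121, 122, 120, 124, 124, 123, 125, 125, 122, 125, 124, 123, 121, 122, 123, 125, 129] 159.0
220 [210, 208, 200, 138, 102, 105, 105, 104, 105, 105, 107, 104, 105, 105, 106, 107, 105, 105, 105, 106, 103, 103] 163.0
```

View pics/w9c.png

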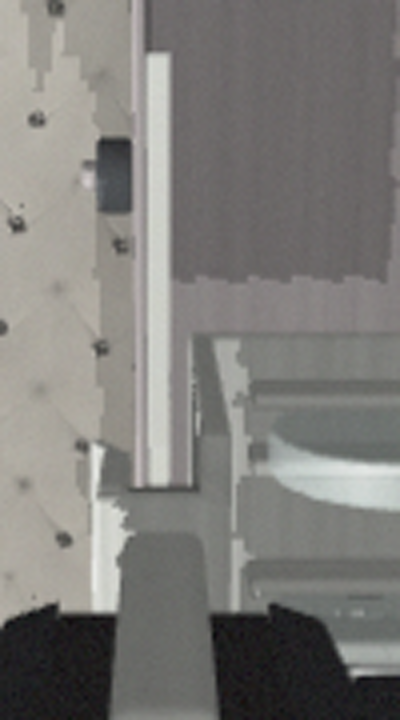

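```bash
python3 -m inch '[[0.6,0.4,0,0,0],[0.6,0.8,0,0,0],[0.6,1.2,0,0,0],[0.6,1.6,0,0,0],[0.6,2,0,0,0],[0.6,2.4,0,0,0],[0.6,2.8,0,0,0],[0.6,3.2,0,0,0],[0.6,3.6,0,0,0],[0.6,4,0,0,0],[0.6,4,0,0,0]]'; python3 snap.py 10 wrist top
python3 - <<'E'
from h import *
s,d=pickle.load(open("f10.pkl","rb"));f=d["wrist"]
crop(f["color"],270,85,370,265,4,"pics/w10c.png")
E
```

```text
time: 9.73
tcp_pos: [494.0, -217.1, 190.2]
tcp_rot: [[-0.002, 0.98, 0.201], [0.001, 0.201, -0.98], [-1.0, -0.002, -0.001]]
force: [0.2, 0.3, -2.8]
gripper_width: 9.9
9.7333 [ 494.  -217.1  190.2] [[-0.002, 0.98, 0.201], [0.001, 0.201, -0.98], [-1.0, -0.002, -0.001]] [ 0.22  0.33 -2.81] 9.908608633463109 [ 0.1 -0.6 -0.7 -0.1  1.  -0. ]
```

View pics/w10c.png

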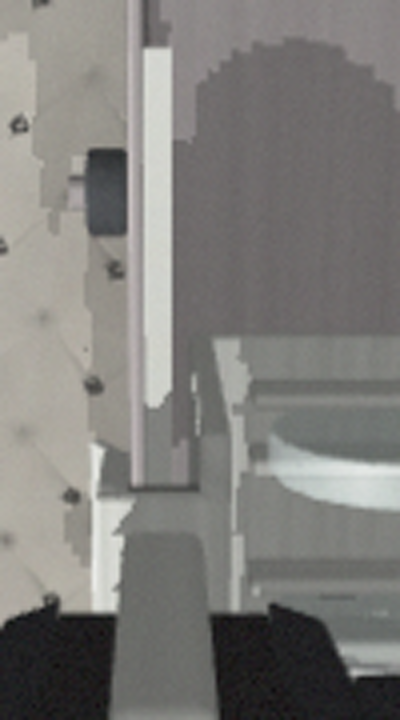

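```bash
python3 - <<'E'
from h import *
for k in "2 3 8 10".split():
    s,d=pickle.load(open(f"f{k}.pkl","rb"));f=d["wrist"]; print(k,f["hand_eye"].round(4).tolist(),f["intrinsics"][0])
p=onz(f,309.5,150,85,s); print((s["tcp_rot"].T@(p-s["tcp_pos"])).round(2)); print(undist(f,309.5,150), s["tcp_rot"].round(5), s["tcp_rot"].T@s["tcp_rot"])
E
```

```text
2 [[0.0007, -0.2735, 0.9619, -82.5634], [1.0, 0.0005, -0.0006, 0.7132], [-0.0003, 0.9619, 0.2735, -71.2942], [0.0, 0.0, 0.0, 1.0]] [330.12682385   0.         310.37993582]
3 [[0.0007, -0.2736, 0.9618, -82.5627], [1.0, 0.0005, -0.0006, 0.5227], [-0.0003, 0.9618, 0.2736, -71.4019], [0.0, 0.0, 0.0, 1.0]] [330.12682385   0.         310.37993582]
8 [[0.0007, -0.2735, 0.9619, -82.5638], [1.0, 0.0005, -0.0006, 0.7342], [-0.0003, 0.9619, 0.2735, -71.2792], [0.0, 0.0, 0.0, 1.0]] [330.12682385   0.         310.37993582]
10 [[0.0007, -0.2735, 0.9619, -82.5641], [1.0, 0.0005, -0.0006, 0.7342], [-0.0003, 0.9619, 0.2735, -71.2791], [0.0, 0.0, 0.0, 1.0]] [330.12682385   0.         310.37993582]
[ 1.0529e+02  1.0000e-01 -4.6390e+01]
[-0.00266851 -0.14630403  1.        ] [[-2.0600e-03  9.7965e-01  2.0070e-01]
 [ 6.5000e-04  2.0071e-01 -9.7965e-01]
 [-1.0000e+00 -1.8900e-03 -1.0500e-03]] [[ 1.00000000e+00  1.39781290e-17 -1.41112630e-17]
 [ 1.39781290e-17  1.00000000e+00 -5.40472359e-17]
 [-1.41112630e-17 -5.40472359e-17  1.00000000e+00]]
```

```bash
python3 -m inch '[[0.6,0.2,0,0,0],[0.6,0.4,0,0,0],[0.6,0.6,0,0,0],[0.6,0.8,0,0,0],[0.6,0.8,0,0,0]]';python3 -m inch '[[0.6,0.2,0,0,0],[0.6,0.4,0,0,0],[0.6,0.6,0,0,0],[0.6,0.8,0,0,0],[0.6,0.8,0,0,0]]'
```

```text
time: 10.25
tcp_pos: [494.1, -217.2, 182.6]
tcp_rot: [[-0.002, 0.98, 0.201], [0.0, 0.201, -0.98], [-1.0, -0.001, -0.001]]
force: [0.1, 0.2, -3.2]
gripper_width: 9.8
time: 10.67
tcp_pos: [493.9, -217.1, 174.1]
tcp_rot: [[-0.002, 0.98, 0.201], [0.001, 0.201, -0.98], [-1.0, -0.002, -0.001]]
force: [0.1, 0.2, -3.4]
gripper_width: 9.8
```

No lateral contact so far. Next are small steps around the expected key-contact height.

```bash
for i in 1; do python3 -m inch '[[0.6,0.1,0,0,0],[0.6,0.2,0,0,0],[0.6,0.2,0,0,0]]'; python3 -m inch '[[0.6,0.1,0,0,0],[0.6,0.2,0,0,0],[0.6,0.2,0,0,0]]'; done | grep -v rot
```

```text
time: 10.92
tcp_pos: [493.9, -217.1, 171.9]
force: [0.1, -0.5, -2.4]
gripper_width: 9.5
time: 11.17
tcp_pos: [493.8, -217.0, 169.8]
force: [-0.2, -0.1, -2.7]
gripper_width: 9.6
```

```bash
(python3 -m inch '[[0.6,0.1,0,0,0],[0.6,0.15,0,0,0],[0.6,0.15,0,0,0]]'; python3 -m inch '[[0.6,0.1,0,0,0],[0.6,0.15,0,0,0],[0.6,0.15,0,0,0]]') | grep -v rot
```

```text
time: 11.42
tcp_pos: [493.8, -217.0, 168.1]
force: [0.6, -0.7, -3.7]
gripper_width: 9.6
time: 11.67
tcp_pos: [493.8, -217.0, 166.5]
force: [0.1, 0.6, -2.8]
gripper_width: 9.7
```

```bash
(python3 -m inch '[[0.6,0.1,0,0,0],[0.6,0.15,0,0,0],[0.6,0.15,0,0,0]]'; python3 -m inch '[[0.6,0.1,0,0,0],[0.6,0.15,0,0,0],[0.6,0.15,0,0,0]]') | grep -v rot
```

```text
time: 11.92
tcp_pos: [493.7, -216.9, 164.8]
force: [0.3, 0.3, -2.4]
gripper_width: 9.9
time: 12.17
tcp_pos: [493.7, -216.9, 163.2]
force: [-0.6, -0.2, -3.5]
gripper_width: 9.5
```

```bash
(python3 -m inch '[[0.6,0.05,0,0,0],[0.6,0.1,0,0,0],[0.6,0.1,0,0,0]]') | grep -v rot; python3 snap.py 11 wrist scene top
python3 - <<'E'
from h import *
s,d=pickle.load(open("f11.pkl","rb"));f=d["wrist"]
crop(f["color"],260,85,360,265,4,"pics/w11c.png")
E
```

```text
time: 12.42
tcp_pos: [493.7, -216.9, 162.6]
force: [-1.1, 2.0, 1.9]
gripper_width: 9.3
12.4167 [ 493.7 -216.9  162.6] [[-0.003, 0.98, 0.201], [0.001, 0.201, -0.98], [-1.0, -0.003, -0.002]] [-1.11  1.99  1.87] 9.289697793917842 [-0.  -0.   0.1  0.  -0.1  0. ]
```

View pics/w11c.png

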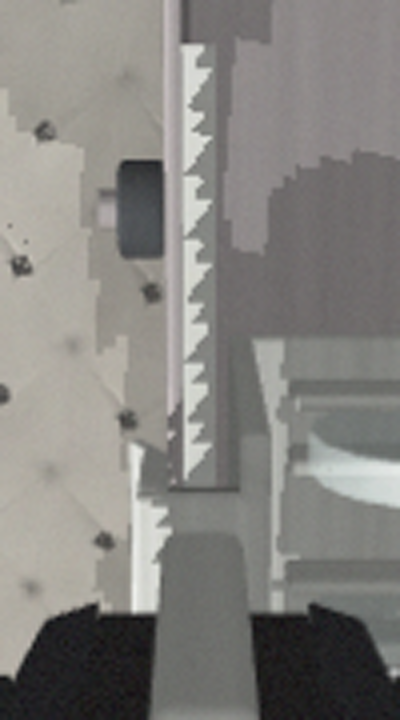

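```bash
(python3 -m inch '[[0.6,0.04,0,0,0],[0.6,0.05,0,0,0],[0.6,0.05,0,0,0],[0.6,0.05,0,0,0]]') ; python3 snap.py 12 wrist
```

```text
time: 12.9
tcp_pos: [493.8, -216.9, 162.5]
tcp_rot: [[-0.003, 0.98, 0.201], [0.001, 0.201, -0.98], [-1.0, -0.002, -0.002]]
force: [-2.6, 3.0, 6.3]
gripper_width: 9.7
12.9 [ 493.8 -216.9  162.5] [[-0.003, 0.98, 0.201], [0.001, 0.201, -0.98], [-1.0, -0.002, -0.002]] [-2.57  2.99  6.31] 9.676093225585078 [-0.  -0.  -0.1 -0.1  0.  -0. ]
```

```bash
python3 -m inch '[[0.6,-0.03,0,0,0],[0.6,-0.05,0,0,0],[1.2,-0.05,0,0,0],[2,-0.05,0,0,0],[3,-0.05,0,0,0],[4,-0.05,0,0,0],[4,-0.05,0,0,0]]'; python3 snap.py 13 wrist
```

```text
time: 13.53
tcp_pos: [493.8, -216.9, 163.0]
tcp_rot: [[-0.003, 0.98, 0.201], [0.001, 0.201, -0.98], [-1.0, -0.002, -0.002]]
force: [-0.2, 0.1, -1.1]
gripper_width: 36.4
13.5333 [ 493.8 -216.9  163. ] [[-0.003, 0.98, 0.201], [0.001, 0.201, -0.98], [-1.0, -0.002, -0.002]] [-0.18  0.07 -1.07] 36.40296773328568 [ 0.1 -0.  -0.   0.   0.  -0.1]
```

View pics/wrist13.png

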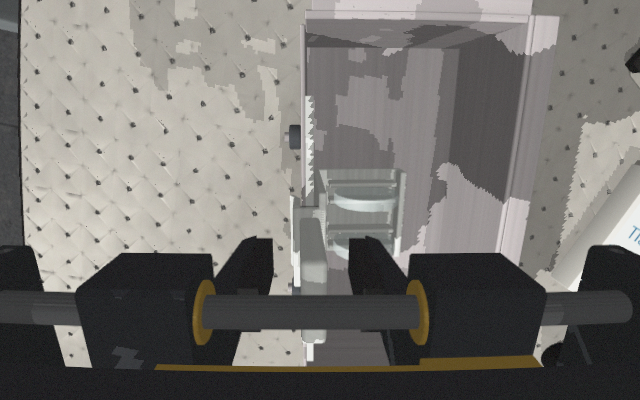

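The fingers are open on both sides of the handle and the rack is still upright on the rim. I'll retreat straight up, then back off in -y so the wrist camera can see it.

```bash
python3 -m inch '[[4,-0.5,0,0,0],[4,-2,0,0,0],[4,-4,0,0,0],[4,-7,0,0,0],[4,-10,0,0,0],[4,-12,0,3,0],[4,-12,0,7,0],[4,-12,0,9,0],[4,-12,0,10,0],[4,-12,0,10,0]]'; python3 snap.py 14 wrist top scene
python3 - <<'E'
from h import *
s,d=pickle.load(open("f14.pkl","rb"));f=d["wrist"]
crop(f["color"],250,40,400,240,4,"pics/w14c.png" ) if 0 else crop(f["color"],250,40,400,190,4,"pics/w14c.png")
P=cloud(f,s).reshape(-1,3)
rim=np.array([494.5,-218,85]);a=np.radians(11.6);R=np.array([[np.cos(a),-np.sin(a),0],[np.sin(a),np.cos(a),0],[0,0,1]])
q=(P-rim)@R
for nm,m in [("handle top",(abs(q[:,0])<12)&(abs(q[:,1])<25)&(q[:,2]>45)&(q[:,2]<65)),("lip top",(q[:,0]>-9)&(q[:,0]<-6)&(abs(q[:,1])<30)&(q[:,2]>-2)&(q[:,2]<12)),("rim",(abs(q[:,0])<1.5)&(abs(q[:,1])>35)&(abs(q[:,1])<70)&(q[:,2]>-10)&(q[:,2]<12))]:
    p=q[m]; print(nm,len(p),np.median(p,0).round(1),p.min(0).round(1),p.max(0).round(1),cv2.minAreaRect(p[:,:2].astype(np.float32)) if len(p)>4 else"")
E
```

```text
time: 14.42
tcp_pos: [514.0, -316.3, 282.4]
tcp_rot: [[-0.003, 0.98, 0.199], [0.001, 0.199, -0.98], [-1.0, -0.003, -0.002]]
force: [-0.7, 0.5, -0.1]
gripper_width: 40.0
14.4167 [ 514.  -316.3  282.4] [[-0.003, 0.98, 0.199], [0.001, 0.199, -0.98], [-1.0, -0.003, -0.002]] [-0.68  0.52 -0.09] 40.03140253613706 [ 2.3 -2.   3.3  0.5 -0.4  1.1]
handle top 930 [ 1.1  1.2 54.3] [ -3.9 -16.7  47.3] [ 6.  18.6 57. ] ((1.1387624740600586, 0.9811954498291016), (35.290504455566406, 9.908951759338379), 89.65321350097656)
lip top 232 [-7.4  1.4  4.7] [ -8.8 -20.2   3.1] [-6.1 22.6  7. ] ((-7.433450698852539, 1.1902484893798828), (42.788211822509766, 2.4628829956054688), 89.52986145019531)
rim 214 [ -0.  -40.7   0.6] [ -1.5 -70.   -1.8] [ 0.8 50.   2.8] ((-0.35321044921875, -9.9942626953125), (119.97660827636719, 2.3371918201446533), 89.96763610839844)
```

View pics/wrist14.png

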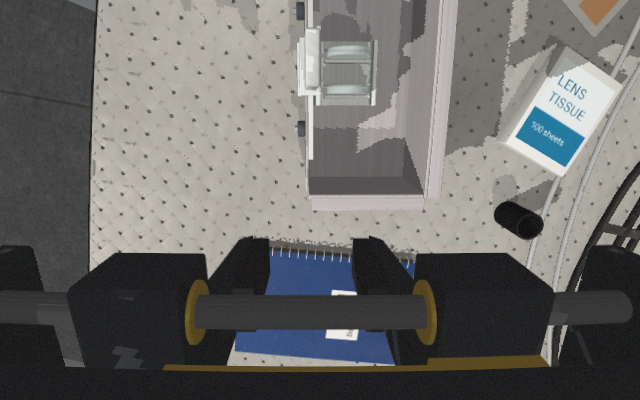

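View pics/w14c.png

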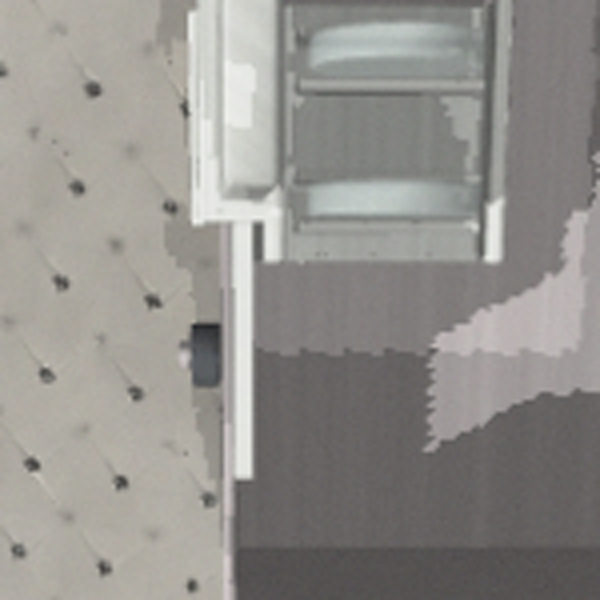

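The handle top is 54.3 mm above the nominal rim height, against 54 mm expected for flat seating. The rack is square to the rim and free of the gripper. I'll let the arm settle and hand in.

```bash
python3 -m inch '[[4,0,0,0,0],[4,0,0,0,0],[4,0,0,0,0],[4,0,0,0,0],[4,0,0,0,0],[4,0,0,0,0]]'; python3 snap.py 15 wrist top
python3 - <<'E'
from h import *
a=pickle.load(open("f0.pkl","rb"))[1]["top"]; b=pickle.load(open("f15.pkl","rb"))[1]["top"]
for n,(x,y) in dict(case=(317,238),knob=(320,209),bottle=(307,163)).items():
    print(n,np.abs(a["color"][y-10:y+10,x-9:x+9].astype(int)-b["color"][y-10:y+10,x-9:x+9]).mean().round(1))
from plant import r
print(r.finish_job())
E
```

```text
time: 15.07
tcp_pos: [514.2, -313.7, 282.9]
tcp_rot: [[-0.003, 0.979, 0.202], [0.002, 0.202, -0.979], [-1.0, -0.003, -0.002]]
force: [-0.1, -0.4, 0.6]
gripper_width: 40.3
15.0667 [ 514.2 -313.7  282.9] [[-0.003, 0.979, 0.202], [0.002, 0.202, -0.979], [-1.0, -0.003, -0.002]] [-0.09 -0.44  0.6 ] 40.308767463835146 [-0.1  0.1 -0.  -0.   0.  -0. ]
case 5.7
knob 9.1
bottle 31.5
the job is handed in; nothing more can be done
None
```

```bash
python3 - <<'E'
from h import *
for k in "0","15":
    f=pickle.load(open(f"f{k}.pkl","rb"))[1]["top"]; P=cloud(f).reshape(-1,3)
    q=P[(abs(P[:,0]-645)<40)&(abs(P[:,1]-20)<40)&(P[:,2]>35)];print(k,len(q),q.mean(0).round(1))
E
```

```text
0 113 [649.8  19.1  57.5]
15 111 [649.8  19.1  57.2]
```

The rack is hanging on the tank's near rim with its key in the notch, released and upright. I handed it in at about 15 s. `finish_job` gives no verdict, so success rests on the checks below.

- **Finding the notch:** I measured it with all three cameras, and they agreed to about 3 mm. Wrist depth over the tank then showed it was already lined up with the key. I lowered the rack straight onto it instead of sliding along the rim to search.
- **Seating:** The key passed below the rim's top without contact. The lip then met a firm stop at the expected height, with roughly 5 N of contact, then about 10 N when I pressed, well under the 25 N limit.
- **After release:** Depth put the handle top 54.3 mm above the rim, against 54 mm expected for a flat lip. The rack was square to the rim within about 0.5° and about 1 mm off centre across it. The arm was still and clear of everything.
- **Other objects:** A before/after comparison of the top view changed little at the lens case and knob, but more at the dropper bottle (31.5). I looked into that only after handing in. The bottle's depth points were in the same place before and after, so I put the change down to shadow.

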